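Open the double-latched lid of a watch pressure tester

TASK

Open the water-resistance tester on the watchmaker's bench: slide its bolt back off the lid, lift the lid slightly until its safety catch stops it and leave it resting there, then push the catch's orange paddle at the front right in, and swing the lid up until it stands nearly upright, and let go. Work gently: do not strain the catch by pulling the lid hard against it or by pushing or knocking its paddle hard, and leave the other things on the bench where they are.

Things in the scene. Friction and masses are not known exactly. Their poses are not given: they have to be found in the camera images.
- tester: the water-resistance tester, a grey housing 180 mm deep (x), 300 wide (y), 80 tall, fixed to the bench. Origin on the bench under the middle of the chamber; x runs from its front (robot side, x -90 mm) to its rear, y to its left, z up. The chamber spans y -100 to +100 mm; a side panel with a gauge and the bolt spans y +100 to +200, its top 80 mm up (94 under the bolt).
- lid_edge (a point): middle of the top front edge of the lid, which covers the chamber: an aluminium plate with a clear window, 12 mm thick, 165 mm deep, 200 mm wide; shut, its top is 93 mm above the bench. The front edge overhangs the chamber's front face by 8 mm. The point moves with the lid.
- handle (a point): middle of the lid's handle: a round black bar, 12 mm thick, 100 mm long along the tester's y, on a post at each end (47 mm from the middle), free between. Lid shut: bar axis 128 mm above the bench, 35 mm over the lid's top, 35 mm above and 43 mm behind the lid's front edge. It swings with the lid: 130 mm ahead of and 48 mm above the hinge axis when shut.
- hinge (a point): middle of the lid's hinge axis, at x +75 mm, z 80 mm of the tester; the axis runs along the tester's y. It does not move.
- lid (a joint): lid angle in rad: 0 shut, grows as the front edge rises, 1.55 upright at its stop. The hinge is stiff: the lid stays where it is left; 5 to 8 N at the handle moves it. Once the bolt is off, the hidden hook of the safety catch stops the lid at 0.06 to 0.12 rad (it differs from case to case). The hook is rigid and bears at most 30 N.
- bolt_grip (a point): grip of the primary latch, a slide bolt: a red upright post 13 mm thick, up to 142 mm above the bench, 41 mm over the tongue; this point is on its axis 125 mm up. It stands on a flat steel tongue 18 mm wide, left of the lid, whose end lies over the lid's edge while locked. It slides along the tester's y.
- bolt (a joint): slide of the bolt in m along the tester's +y (away from the lid): 0 to 0.006 at the start, locked over the lid; past 0.024 the lid is free; 0.040 is its end stop. 3 to 5 N moves it and it stays where it is left.
- front (a point): middle of the black slot in the chamber's front face: on the face, 64 mm above the bench. Out of the slot (150 mm long along y) sticks the orange-ended paddle of the safety catch: 24 mm wide (y), 14 mm tall, its front end 33 to 35 mm ahead of the face. Its place is not given: its middle lies up to 45 mm right or left of this point, 61 to 69 mm above the bench.
- paddle_way (a point): a point 35 mm ahead of the slot's middle, level with it: the line through it along the tester's y is where the paddle's front end is. The paddle is pushed along the tester's +x. With the lid shut or lifted too little it is blocked after 3 to 6 mm; with the lid resting at its stop it goes in 14 to 16 mm to an end stop, which frees the lid.
- slot_left (a point): left end of the slot, 75 mm to the left (+y) of its middle. About the paddle: 4 to 8 N moves it inwards, it stays where it is pushed, it does not give sideways, up or down at all, and it bears at most 30 N from any side.
- bell_jar: clear glass bell jar, 110 mm wide, 100 mm tall, with a small knob; a bystander; origin at the centre of its underside
- driver_stand: dark round stand with six watchmaker's screwdrivers leaning outwards, 90 mm wide, 115 mm tall; a bystander; origin at the centre of its underside
- holder_a: black ring-shaped movement holder, 38 mm wide, 16 mm tall; a bystander; origin at the centre of its underside
- holder_b: another black ring-shaped movement holder, 38 mm wide, 16 mm tall; a bystander; origin at the centre of its underside
- gasket_ring: brass ring, 40 mm wide, 12 mm tall, lying on the rear of the tester's side panel; a bystander; origin at the centre of its underside
- loupe: black eye loupe, 36 mm wide, 34 mm tall; a bystander; origin at the centre of its underside
- watch: steel watch without strap, 42 mm wide, 70 mm over its end links, 11 mm tall; a bystander; origin at the centre of its underside
- movement_dome: dark domed dust cover, 72 mm wide, 38 mm tall; a bystander; origin at the centre of its underside

How it is judged:
By the outcome, as a careful person would: the job done as asked, in the order asked, and still so for the second after the job is handed in, with the robot touching nothing.
It also fails if it takes over 72 s, if anything falls off the work surface, if the arm or the gripper's body presses on something with over 40 N, if the wrist force passes 120 N, or if a joint passes its speed limit or range.

ROBOT

A 6-joint arm with a two-finger parallel gripper is mounted at the origin on the work surface. World frame = base frame: x ahead of the robot, y to its left, z up, the work surface at z = 0. Lengths are in m, angles in rad, forces in N, time in s.
With the tool pointing down it reaches from about 0.35 to 0.975 m from the base axis. Payload 17.4 kg.
Tool frame: the origin (TCP) lies at the very end of the fingers, on their centre line; the grasp point (between the pads) lies 19 mm behind it; z points along the fingers, y is the line along which they close (so a half turn about z gives the same grasp; the last joint's range is limited). The gripper opens to 85 mm and grips with 20 to 120 N. Pads are 22 mm wide; open, the fingers measure 114 mm over their backs; the gripper's body (76 mm by 85 mm) begins 54 mm behind the grasp point. The pads swing forward as they close: fully open they stand 13 mm farther back than shut.
Start: joints at [1.212, 0.116, 1.442, -0, 1.584, -0.038], TCP at [0.213, 0.641, 0.197] pointing down, gripper open.
Joint ranges: [-2.83, 2.83], [-0.83, 2.19], [0.07, 2.5], [-1.14, 4.28], [0.01, 3], [-2.97, 2.97]. Speed limits (rad/s): [1.89, 1.89, 2.22, 3.14, 3.14, 3.14].

INTERFACE

Orientations are given as a unit quaternion [w, x, y, z].
In Python, from bench import telemetry, read_camera, ctrl gives the robot as it stands.
- The arm moves only by the tool jog_arm, never from a script. Its argument "steps" is a list of rows, each a list of 7 numbers: the turn, a rotation vector about the tool's x, y, z each as a share of 120 degrees, from -1 to 1, then the shift along the tool's x, y, z each as a share of 150 mm, from -1 to 1, then the opening, from -1 (shut) to 1 (fully open). A call has 1 to 8 rows; each row shifts and turns the commanded pose from where the row before left it, along the tool's axes as they then stand; what a row does not reach is not made up. A row lasts 1/12 s, in which the tool goes at most 41.7 mm and 7.16 degrees, less where a joint would pass 70% of its speed; a pose out of reach is approached as far as the arm can. A call with a number of a shift or a turn outside -1 to 1 is refused whole. A call with a gripper value outside its range is refused whole. The fingers move at their own pace and stop on an object; the grip force is fixed at half the most. Time passes only in rows, so rows that do not move let the fingers close. It gives the time, the measured TCP pose, the force, the opening and the grip force at its end, in the units of the state.
- telemetry.state(): the state, without advancing time (a new reading comes with each control period).
- read_camera(name): name is "side" or "top"; returns a dict with "color" (384x512x3 uint8, red, green, blue), "range_z" (384x512 float32, m along the optical axis (not along the pixel's ray), 0 where there is no reading), "fov_y" (degrees; the focal length in pixels is half the picture's height over the tangent of half this angle, whatever the lens; pixels are square), "cx", "cy" (the principal point, pixels), "rvec" (rotation vector, rad) and "tvec" (3), from world to camera coordinates, as OpenCV has them. Camera axes: x right, y down, z forward; pixel columns grow to the right and rows downward; lengths in m; the calibration is good to about 2 mm. A picture is of the moment at which its call begins.
- ctrl.finish_job(): hands the job in; it is judged then, once.
The state is a dict: "t": time; "q": joint angles; "dq": joint speeds; "tau": joint torques, N m; "tcp_pos": TCP position; "orientation": TCP orientation; "ft_force": force on the tool from outside, world axes, zero at the start; "wrist_torque": the same for the moment, N m; "finger_gap": finger opening in m; "finger_force": force on a finger pad.
Only numpy, scipy, OpenCV 4.12 (cv2) and the standard library are available. Lean on these libraries where they do the work, as an engineer would, in place of code of your own. Each camera call takes 0.05 s, during which the arm holds its last target. There are 200 camera calls.

## Working session

There is one attempt and no reset: what is moved stays moved. The work goes in short steps, Python scripts to look and compute and a tool call to move; the robot and the scene stay as the last step left them, time stands still between calls to the robot, and variables do not carry over. Pictures are saved under pics/ and viewed, at most 10 in all, crops included, and the job is handed in when it is done.

Besides the shell and the picture viewer there is one more tool, called after "Emit:" as name(argument=value, ...) on one line, values as JSON. jog_arm: Moves the arm, as the interface text tells. Shift numbers are shares of 150 mm and turn numbers shares of 120 degrees, none past 1 either way. Its arguments: {"type":"object","properties":{"steps":{"type":"array","items":{"type":"array","items":{"type":"number","minimum":-1,"maximum":1}}}},"required":["steps"]}

```bash
mkdir -p pics; cat > h.py <<'E'
import numpy as np, cv2
from bench import telemetry, read_camera, ctrl
def K(c):
    f=c["color"].shape[0]/2/np.tan(np.radians(c["fov_y"])/2); return f
def pts(c):
    f=K(c); z=c["range_z"]; v,u=np.mgrid[:z.shape[0],:z.shape[1]]
    P=np.stack([(u-c["cx"])/f*z,(v-c["cy"])/f*z,z],-1)
    R,_=cv2.Rodrigues(np.array(c["rvec"],float)); return (P-np.array(c["tvec"]).ravel())@R
def save(c,n,roi=None,s=1):
    im=c["color"][:,:,::-1]
    if roi: im=im[roi[1]:roi[3],roi[0]:roi[2]]
    cv2.imwrite("pics/"+n,cv2.resize(im,None,fx=s,fy=s,interpolation=cv2.INTER_CUBIC))
E
python3 - <<'E'
from h import *
a=read_camera("top");b=read_camera("side")
save(a,"top0.png",s=1.5);save(b,"side0.png",s=1.5)
np.savez("c0.npz",pt=pts(a),ps=pts(b),ct=a["color"],cs=b["color"])
for c in(a,b):
    R,_=cv2.Rodrigues(np.array(c["rvec"],float));print(-R.T@np.array(c["tvec"]).ravel(),R[2],c["fov_y"])
print(telemetry.state())
E
```

```text
[0.27582328 0.02353392 1.3864712 ] [ 0.20552917  0.00890101 -0.97861051] 54.793627951471656
[-0.17861395 -0.64055542  1.09956967] [ 0.51291217  0.46945393 -0.71870308] 43.856262386247415
{'t': 0.1, 'q': array([ 1.21223429e+00,  1.16468798e-01,  1.44216530e+00,  1.70233054e-06,
        1.58401533e+00, -3.78175995e-02]), 'dq': array([ 1.44071587e-03, -1.60906233e-03, -1.13753687e-03, -1.35812472e-03,
        3.31457407e-05, -6.15721269e-04]), 'tau': array([ 2.05688084e-03, -7.33681655e+01, -6.33786249e+01, -6.67698873e-05,
        5.18550063e-03, -2.06639697e-05]), 'tcp_pos': array([0.21275971, 0.64038549, 0.19673586]), 'orientation': array([-1.04871376e-04,  1.59685627e-01,  9.87167778e-01, -5.17877185e-04]), 'ft_force': array([-0.64247491, -0.35912372, -0.35321352]), 'wrist_torque': array([0.00464554, 0.02871778, 0.0208601 ]), 'finger_force': 0.0, 'finger_gap': 0.08557720319572067}
```

View pics/top0.png

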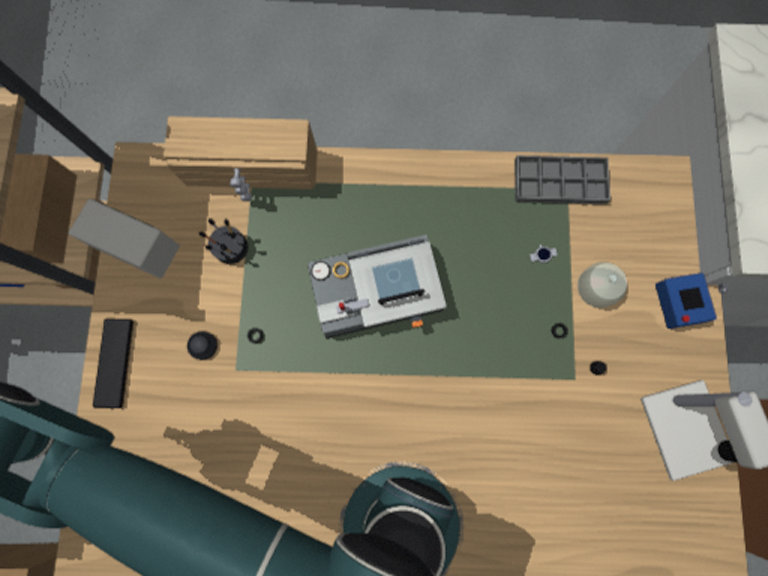

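View pics/side0.png

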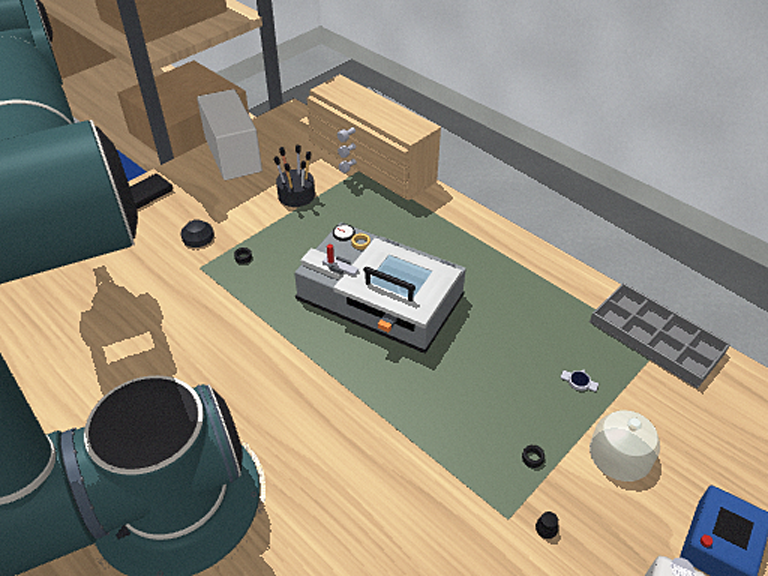

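The top view shows the tester with its lid at about (400,285). The red bolt is at (343,307), the handle bar at (400,297) and the orange paddle at (417,323). In the side view the red post is at (330,255), the paddle at (385,325) and the handle at (390,285). The bystanders are well clear.

```bash
python3 - <<'E'
from h import *
d=np.load("c0.npz")
for n in "ts":
    P=d["p"+n];c=d["c"+n].astype(int);h=cv2.cvtColor(d["c"+n],cv2.COLOR_RGB2HSV).astype(int)
    near=(abs(P[...,0]-.6)<.35)&(abs(P[...,1])<.3)&(P[...,2]>.03)&(P[...,2]<.16)
    rect=np.zeros(near.shape,bool)
    y0,y1,x0,x1=(150,235,195,305) if n=="t" else (145,240,190,315)
    rect[y0:y1,x0:x1]=1; near&=rect
    def rep(k,m):
        p=P[m&near]; print(n,k,len(p),np.round(np.median(p,0),4),np.round(p.min(0),3),np.round(p.max(0),3)); return p
    rep("orange",(h[...,0]>6)&(h[...,0]<16)&(h[...,1]>190)&(h[...,2]>120)&(P[...,2]<.078))
    rep("red",((h[...,0]<5)|(h[...,0]>174))&(h[...,1]>150)&(P[...,2]>.1))
    b=rep("bar",(h[...,2]<60)&(P[...,2]>.119)&(P[...,2]<.14))
    if len(b)>5:
        r=cv2.minAreaRect(b[:,:2].astype(np.float32)*1000);print(r)
    b=rep("lid",(P[...,2]>.089)&(P[...,2]<.097)&(h[...,1]<110))
    r=cv2.minAreaRect(b[:,:2].astype(np.float32)*1000);print(r)
    b=rep("all",(P[...,2]>.07)&(P[...,2]<.098)); r=cv2.minAreaRect(b[:,:2].astype(np.float32)*1000);print(r,cv2.boxPoints(r))
E
```

```text
return _methods._mean(a, axis=axis, dtype=dtype,
  ret = um.true_divide(
Traceback (most recent call last):
ValueError: zero-size array to reduction operation minimum which has no identity
```

```bash
python3 - <<'E'
from h import *
d=np.load("c0.npz")
print(d["pt"][190,266],d["pt"][215:218,277:280],d["ct"][213:218,277:280].tolist()); print(d["ps"][216,256],d["cs"][216,256])
for n in "ts":
    P=d["p"+n];h=cv2.cvtColor(d["c"+n],cv2.COLOR_RGB2HSV).astype(int)
    y0,y1,x0,x1=(150,235,195,305) if n=="t" else (145,240,190,315)
    near=np.zeros(h.shape[:2],bool); near[y0:y1,x0:x1]=1
    def rep(k,m,f=0):
        p=P[m&near]
        if len(p)==0: print(n,k,0);return
        print(n,k,len(p),np.round(np.median(p,0),4),np.round(p.min(0),3),np.round(p.max(0),3))
        if f: r=cv2.minAreaRect(p[:,:2].astype(np.float32)*1000);print(np.round(cv2.boxPoints(r)).tolist(),r)
    rep("orange",(h[...,0]>4)&(h[...,0]<18)&(h[...,1]>170)&(h[...,2]>100)&(P[...,2]<.08))
    rep("red",((h[...,0]<5)|(h[...,0]>174))&(h[...,1]>150))
    rep("bar",(h[...,2]<60)&(P[...,2]>.119)&(P[...,2]<.14),1)
    rep("lid",(P[...,2]>.089)&(P[...,2]<.097)&(h[...,1]<110),1)
    rep("all",(P[...,2]>.07)&(P[...,2]<.098),1)
E
```

```text
[0.55537565 0.01867247 0.09095121] [[[ 0.46902519 -0.0229826   0.07190577]
  [ 0.46855138 -0.02641211  0.07577328]
  [ 0.46890107 -0.03004919  0.07403928]]

 [[ 0.46554917 -0.02308081  0.07099687]
  [ 0.46535317 -0.02658124  0.07301299]
  [ 0.46530198 -0.03011172  0.07402407]]

 [[ 0.4623862  -0.0232578   0.06786872]
  [ 0.46410934 -0.02728102  0.056368  ]
  [ 0.47234197 -0.03324703 -0.00108239]]] [[[78, 79, 81], [86, 73, 67], [130, 95, 76]], [[179, 106, 71], [183, 105, 60], [198, 114, 67]], [[221, 125, 68], [221, 125, 67], [220, 122, 65]], [[221, 126, 68], [222, 132, 70], [218, 126, 67]], [[160, 92, 47], [160, 98, 52], [152, 96, 55]]]
[ 0.46846479 -0.02540581  0.07181343] [255 167  91]
t orange 16 [ 0.4655 -0.0264  0.0718] [ 0.462 -0.034  0.056] [ 0.473 -0.016  0.078]
t red 8 [0.4942 0.1509 0.1406] [0.492 0.147 0.122] [0.499 0.154 0.143]
t bar 73 [0.5216 0.0149 0.1322] [ 0.506 -0.034  0.127] [0.537 0.063 0.137]
[[505.0, 62.0], [531.0, -35.0], [539.0, -32.0], [513.0, 64.0]] ((521.953125, 14.826118469238281), (8.337292671203613, 100.46573638916016), 15.44852352142334)
t lid 2047 [0.55
[... 652 characters left out ...]
4 0.1302] [ 0.504 -0.039  0.12 ] [0.538 0.07  0.137]
[[501.0, 68.0], [528.0, -41.0], [543.0, -37.0], [516.0, 71.0]] ((522.0288696289062, 15.279541015625), (15.105273246765137, 112.00997161865234), 13.666808128356934)
s lid 2443 [0.5529 0.0268 0.0922] [ 0.456 -0.09   0.089] [0.67  0.217 0.097]
[[426.0, 196.0], [505.0, -95.0], [677.0, -48.0], [597.0, 243.0]] ((551.2197875976562, 74.0342025756836), (177.85179138183594, 300.8957824707031), 15.317100524902344)
s all 4008 [0.554  0.0508 0.0906] [ 0.439 -0.093  0.07 ] [0.691 0.244 0.098]
[[403.0, 191.0], [480.0, -101.0], [693.0, -44.0], [617.0, 247.0]] ((548.3644409179688, 73.19829559326172), (220.56883239746094, 301.498046875), 14.766568183898926)
```

Emit:
jog_arm(steps=[[0, 0, 0.0588, 0, 0, 0, -1], [0, 0, 0.0588, 0, 0, 0, -1], [0, 0, 0.0588, 0, 0, 0, -1], [0, 0, 0.0588, 0, 0, 0, -1], [0, 0, 0.0588, 0, 0, 0, -1], [0, 0, 0.0588, 0, 0, 0, -1], [0, 0, 0.0588, 0, 0, 0, -1], [0, 0, 0.0588, 0, 0, 0, -1]])

```text
t: 0.77
tcp_pos: [0.2128, 0.6404, 0.1969]
orientation: [0.0, 0.61, 0.792, -0.0]
ft_force: [-0.6, 0.3, -0.0]
finger_gap: -0.0
finger_force: 0.0
```

Emit:
jog_arm(steps=[[0, 0, 0, -0.2, 0.05, 0, -1], [0, 0, 0, -0.24, 0.06, 0, -1], [0, 0, 0, -0.24, 0.06, 0, -1], [0, 0, 0, -0.24, 0.06, 0, -1], [0, 0, 0, -0.24, 0.06, 0, -1], [0, 0, 0, -0.24, 0.06, 0, -1], [0, 0, 0, -0.24, 0.06, 0, -1], [0, 0, 0, -0.24, 0.06, 0, -1]])

```text
t: 1.43
tcp_pos: [0.355, 0.3851, 0.1971]
orientation: [-0.0, 0.607, 0.794, -0.0]
ft_force: [1.2, 0.9, 0.2]
finger_gap: 0.0
finger_force: 0.0
```

```bash
cat >> h.py <<'E'
from scipy.spatial.transform import Rotation as Ro
YAW=np.radians(15.1); O=np.array([.575,.029,0]); T=Ro.from_euler('z',YAW)
def rel():
    s=telemetry.state(); q=s["orientation"]; r=Ro.from_quat([q[1],q[2],q[3],q[0]])
    p=T.inv().apply(s["tcp_pos"]-O); A=(T.inv()*r).as_matrix()
    print("t",round(s["t"],2),"tester mm",np.round(p*1000,1),"tool axes in tester\n",np.round(A,3),"\nF",np.round(T.inv().apply(s["ft_force"]),1),"gap",s["finger_gap"],"q",np.round(s["q"],2))
    return p,A
def to(x,y,z):
    p,A=rel(); print("shift in tool units",np.round(A.T@(np.array([x,y,z])/1000-p)/.15,3))
E
python3 -c "
from h import *
to(-47,102,200)"
```

```text
t 1.43 tester mm [-119.6  401.1  197.1] tool axes in tester
 [[-0.002  1.    -0.   ]
 [ 1.     0.002 -0.   ]
 [-0.    -0.    -1.   ]] 
F [1.4 0.6 0.2] gap 2.332325665579188e-06 q [ 0.78 -0.22  1.76 -0.    1.6   0.51]
shift in tool units [-1.995  0.481 -0.019]
```

Emit:
jog_arm(steps=[[0, 0, 0, -0.25, 0.06, 0, -1], [0, 0, 0, -0.25, 0.06, 0, -1], [0, 0, 0, -0.25, 0.06, 0, -1], [0, 0, 0, -0.25, 0.06, 0, -1], [0, 0, 0, -0.25, 0.06, 0, -1], [0, 0, 0, -0.25, 0.06, 0, -1], [0, 0, 0, -0.25, 0.06, 0, -1], [0, 0, 0, -0.25, 0.06, 0, -1]])

```text
t: 2.1
tcp_pos: [0.5031, 0.1142, 0.1973]
orientation: [0.0, 0.608, 0.794, 0.0]
ft_force: [1.2, 0.9, -0.7]
finger_gap: -0.0001
finger_force: 0.0
```

Emit:
jog_arm(steps=[[0, 0, 0, 0, 0, 0.1, -1], [0, 0, 0, 0, 0, 0.15, -1], [0, 0, 0, 0, 0, 0.15, -1], [0, 0, 0, 0, 0, 0.1, -1], [0, 0, 0, 0, 0, 0.05, -1], [0, 0, 0, 0, 0, 0, -1]])

```text
t: 2.6
tcp_pos: [0.5019, 0.1161, 0.1131]
orientation: [-0.001, 0.608, 0.794, -0.001]
ft_force: [-0.4, -0.4, -0.6]
finger_gap: 0.0001
finger_force: 0.0
```

```bash
python3 - <<'E'
from h import *
to(-47,150,115)
c=read_camera("side");save(c,"side1.png",(170,110,340,260),4)
E
```

```text
t 2.6 tester mm [-47.9 103.1 113.1] tool axes in tester
 [[-0.001  1.    -0.003]
 [ 1.     0.001  0.   ]
 [ 0.    -0.003 -1.   ]] 
F [-0.5 -0.3 -0.6] gap 6.939738474227153e-05 q [ 0.18 -0.2   1.89  0.    1.46 -0.09]
shift in tool units [ 0.313  0.007 -0.012]
```

View pics/side1.png

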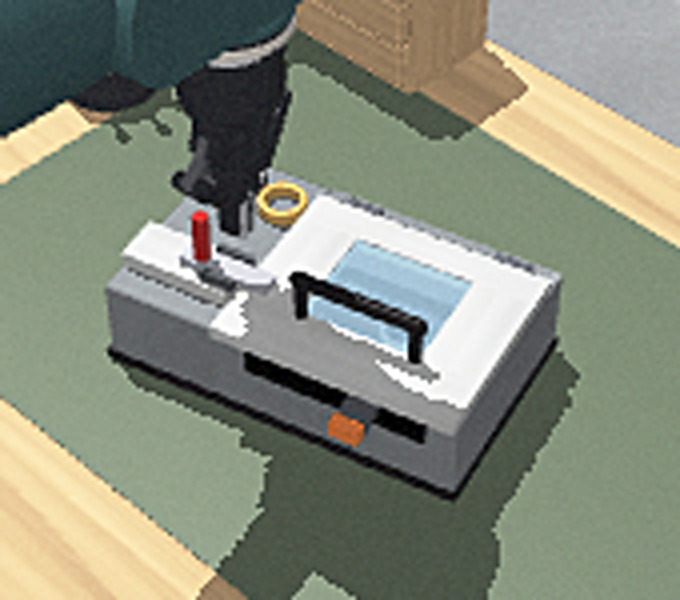

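The crop shows the red post at (200,235), the closed fingers ending near (235,230) and the paddle at (345,428). The finger end looks higher or farther back than expected, so I'll check it by depth.

```bash
python3 - <<'E'
from h import *
for n in("side","top"):
    c=read_camera(n); P=pts(c); Q=T.inv().apply((P-O).reshape(-1,3)).reshape(P.shape)*1000
    h=cv2.cvtColor(c["color"],cv2.COLOR_RGB2HSV)
    m=(abs(Q[...,0]+47)<60)&(Q[...,1]>75)&(Q[...,1]<200)&(Q[...,2]>104)&(Q[...,2]<175)
    red=m&((h[...,0]<6)|(h[...,0]>172))&(h[...,1]>140)
    k=m&(h[...,2]<90)&~red
    print(n,"red",red.sum(),np.median(Q[red],0),Q[red].max(0))
    for z in range(104,175,10):
        s=Q[k&(Q[...,2]>=z)&(Q[...,2]<z+10)]
        if len(s):print(z,len(s),s.min(0).round(),s.max(0).round())
E
```

```text
side red 42 [-47.29533736 136.51487183 130.08110079] [-36.90945586 143.21988786 146.92819215]
104 2 [-63. 106. 106.] [-63. 124. 106.]
144 1 [-47.  93. 152.] [-47.  93. 152.]
154 13 [-63.  93. 155.] [-48. 111. 164.]
164 16 [-64.  92. 165.] [-44. 107. 174.]
174 1 [-60. 101. 175.] [-60. 101. 175.]
top red 3 [-48.59358575 139.00485885 125.40523885] [-48.5475868  140.68853223 142.68788224]
104 1 [-49. 139. 105.] [-49. 139. 105.]
114 1 [-49. 134. 116.] [-49. 134. 116.]
124 1 [-48. 133. 131.] [-48. 133. 131.]
```

Emit:
jog_arm(steps=[[0, 0, 0, 0.05, 0, 0, -1], [0, 0, 0, 0.03, 0, 0, -1], [0, 0, 0, 0.02, 0, 0, -1], [0, 0, 0, 0.02, 0, 0, -1], [0, 0, 0, 0.02, 0, 0, -1], [0, 0, 0, 0.02, 0, 0, -1], [0, 0, 0, 0.02, 0, 0, -1]])

```text
t: 3.33
tcp_pos: [0.4956, 0.1425, 0.1149]
orientation: [0.0, 0.608, 0.794, 0.0]
ft_force: [1.1, -0.9, 0.1]
finger_gap: 0.0003
finger_force: 0.0
```

Emit:
jog_arm(steps=[[0, 0, 0, 0.02, 0, 0, -1], [0, 0, 0, 0.02, 0, 0, -1], [0, 0, 0, 0.02, 0, 0, -1], [0, 0, 0, 0.02, 0, 0, -1]])

```text
t: 3.67
tcp_pos: [0.4924, 0.1541, 0.1149]
orientation: [-0.0, 0.608, 0.794, -0.0]
ft_force: [-0.5, 0.4, 0.6]
finger_gap: 0.0001
finger_force: 0.0
```

```bash
python3 - <<'E'
from h import *
to(-47,150,115)
c=read_camera("side");save(c,"side2.png",(190,120,300,220),6)
P=pts(c); Q=T.inv().apply((P-O).reshape(-1,3)).reshape(P.shape)*1000
h=cv2.cvtColor(c["color"],cv2.COLOR_RGB2HSV)
m=(abs(Q[...,0]+47)<60)&(Q[...,1]>75)&(Q[...,1]<200)&(Q[...,2]>104)&(Q[...,2]<175)
red=m&((h[...,0]<6)|(h[...,0]>172))&(h[...,1]>140)
print(red.sum(),np.median(Q[red],0))
E
```

```text
t 3.67 tester mm [-47.2 142.3 114.9] tool axes in tester
 [[-0.001  1.    -0.   ]
 [ 1.     0.001  0.   ]
 [ 0.    -0.    -1.   ]] 
F [-0.4  0.5  0.6] gap 0.00012340749460653975 q [ 0.25 -0.2   1.88  0.    1.46 -0.01]
shift in tool units [ 0.052  0.001 -0.001]
39 [-48.15015561 136.28508293 125.3613865 ]
```

View pics/side2.png

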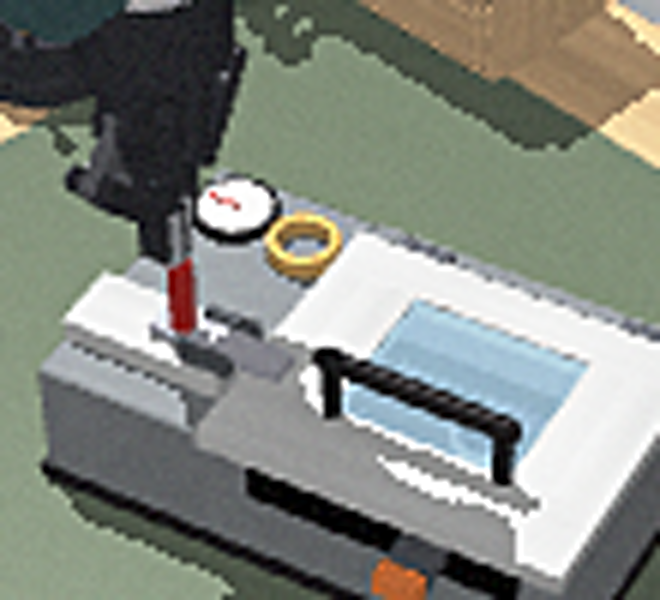

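The crop shows the full red post at (180,290) still in place, with the finger ends stopping at about (165,255) at or above its top. I'll read the depth along the finger.

```bash
python3 - <<'E'
from h import *
c=read_camera("side"); P=pts(c); Q=T.inv().apply((P-O).reshape(-1,3)).reshape(P.shape)*1000
for v in range(146,180,2):
    print(v,[tuple(int(a) for a in Q[v,u].round())+tuple(int(a) for a in c["color"][v,u]) for u in (213,216,218,220,222)])
E
```

```text
146 [(-77, 133, 238, 30, 29, 32), (-61, 134, 225, 34, 33, 40), (-64, 126, 231, 35, 28, 35), (-51, 128, 220, 31, 32, 35), (-42, 127, 214, 37, 34, 39)]
148 [(-61, 145, 213, 39, 36, 38), (-61, 135, 218, 36, 39, 41), (-66, 125, 225, 32, 32, 35), (-55, 126, 217, 32, 33, 36), (-32, 134, 196, 30, 28, 29)]
150 [(-56, 149, 200, 36, 34, 41), (-63, 134, 212, 33, 35, 39), (-64, 126, 216, 27, 31, 35), (-41, 136, 194, 34, 34, 39), (-40, 129, 197, 29, 32, 32)]
152 [(-83, 131, 221, 38, 38, 45), (-64, 134, 205, 33, 31, 38), (-59, 131, 202, 32, 32, 34), (-40, 137, 186, 95, 99, 102), (58, 195, 85, 51, 57, 50)]
154 [(-81, 133, 212, 37, 34, 40), (-66, 133, 200, 41, 38, 41), (-58, 132, 194, 33, 38, 39), (-47, 133, 185, 43, 43, 43), (53, 193, 81, 60, 58, 59)]
156 [(-83, 132, 206, 26, 22, 29), (-70, 131, 196, 26, 28, 33), (-57, 133, 185, 121, 125, 129), (-48, 132, 178, 63, 62, 66), (45, 188, 82, 13, 11, 12)]
158 [(-61, 148, 174, 23, 23, 30), (-60, 138, 177, 35, 37, 41), (-51, 137, 171, 84, 86, 91), (-48, 133, 170, 53, 53, 57), (37, 183, 82, 146, 153, 154)]
160 [(-59, 150, 163, 16, 15, 23), (-58, 140, 168, 2
[... 795 characters left out ...]
68, 66), (-50, 134, 123, 131, 28, 26), (-40, 134, 115, 125, 98, 98)]
172 [(-38, 169, 89, 245, 246, 245), (-44, 153, 101, 232, 234, 240), (-46, 145, 107, 168, 122, 131), (-48, 136, 112, 138, 34, 36), (-41, 133, 108, 134, 81, 83)]
174 [(-48, 162, 93, 245, 246, 245), (-55, 146, 105, 208, 209, 223), (-46, 145, 99, 161, 120, 127), (-48, 137, 104, 131, 20, 18), (-38, 136, 96, 115, 79, 83)]
176 [(-57, 156, 95, 249, 249, 248), (-52, 148, 94, 129, 131, 131), (-49, 144, 93, 104, 106, 117), (-57, 131, 106, 70, 81, 86), (-50, 129, 101, 136, 138, 150)]
178 [(-64, 152, 94, 175, 174, 174), (-58, 145, 92, 255, 255, 255), (-55, 140, 92, 255, 255, 255), (-59, 130, 99, 47, 46, 49), (-61, 121, 106, 63, 64, 67)]
```

The finger ends are really at z≈0.150, while the reported TCP is 0.115. I'll use a tip offset of about 35 mm, back off, and go lower.

Emit:
jog_arm(steps=[[0, 0, 0, -0.12, 0, 0, -1], [0, 0, 0, -0.15, 0, 0, -1], [0, 0, 0, 0, 0, 0, -1], [0, 0, 0, 0, 0, 0.08, -1], [0, 0, 0, 0, 0, 0.08, -1], [0, 0, 0, 0, 0, 0.03, -1], [0, 0, 0, 0, 0, 0, -1]])

```text
t: 4.35
tcp_pos: [0.502, 0.115, 0.0841]
orientation: [-0.001, 0.607, 0.794, -0.001]
ft_force: [0.1, -0.0, 0.4]
finger_gap: -0.0001
finger_force: 0.0
```

```bash
python3 - <<'E'
from h import *
to(-47,150,115)
for n in("side","top"):
    c=read_camera(n); P=pts(c); Q=T.inv().apply((P-O).reshape(-1,3)).reshape(P.shape)*1000
    m=(abs(Q[...,0]+47)<30)&(abs(Q[...,1]-103)<22)&(Q[...,2]>108)&(Q[...,2]<200)
    p=Q[m]; i=p[:,2].argsort()[:10]; print(n,len(p)); print(p[i].round())
c=read_camera("side");save(c,"side3.png",(190,120,300,220),6)
E
```

```text
t 4.35 tester mm [-48.1 102.1  84.1] tool axes in tester
 [[-0.002  1.    -0.003]
 [ 1.     0.002  0.   ]
 [ 0.    -0.003 -1.   ]] 
F [ 0.1 -0.1  0.4] gap -7.964048876711726e-05 q [ 0.18 -0.18  1.92  0.    1.41 -0.09]
shift in tool units [ 0.32   0.007 -0.206]
side 182
[[-62. 114. 110.]
 [-52. 102. 116.]
 [-54.  97. 119.]
 [-54.  94. 121.]
 [-45.  92. 123.]
 [-54.  97. 124.]
 [-59. 104. 124.]
 [-54.  94. 125.]
 [-53.  91. 125.]
 [-45.  92. 127.]]
top 2
[[-70.  90. 176.]
 [-74.  90. 177.]]
```

View pics/side3.png

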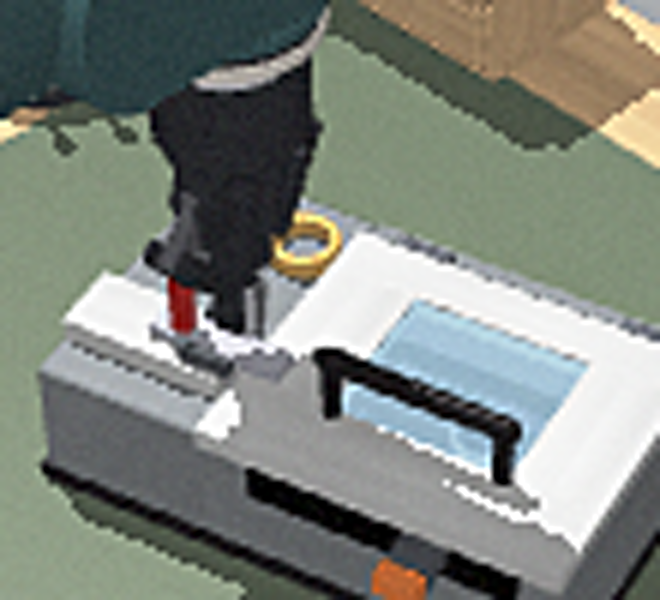

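The fingertips at about (235,325) now sit beside the post at (182,305), clear above the tongue. The tip is at z≈118, so I'll push.

Emit:
jog_arm(steps=[[0, 0, 0, 0.05, 0, 0, -1], [0, 0, 0, 0.03, 0, 0, -1], [0, 0, 0, 0.02, 0, 0, -1], [0, 0, 0, 0.02, 0, 0, -1], [0, 0, 0, 0.02, 0, 0, -1], [0, 0, 0, 0.02, 0, 0, -1], [0, 0, 0, 0.02, 0, 0, -1]])

```text
t: 5.08
tcp_pos: [0.4961, 0.1409, 0.0866]
orientation: [0.0, 0.608, 0.794, -0.0]
ft_force: [0.5, -3.1, 1.8]
finger_gap: 0.0001
finger_force: 1.6
```

Emit:
jog_arm(steps=[[0, 0, 0, 0.02, 0, 0, -1], [0, 0, 0, 0.02, 0, 0, -1], [0, 0, 0, 0.02, 0, 0, -1], [0, 0, 0, 0.02, 0, 0, -1]])

```text
t: 5.42
tcp_pos: [0.4929, 0.1526, 0.0866]
orientation: [0.0, 0.608, 0.794, 0.0]
ft_force: [1.1, -2.3, 2.9]
finger_gap: -0.0001
finger_force: 1.6
```

Emit:
jog_arm(steps=[[0, 0, 0, 0.02, 0, 0, -1], [0, 0, 0, 0.02, 0, 0, -1], [0, 0, 0, 0.02, 0, 0, -1], [0, 0, 0, 0.01, 0, 0, -1], [0, 0, 0, 0, 0, 0, -1]])

```text
t: 5.83
tcp_pos: [0.49, 0.1629, 0.0863]
orientation: [-0.0, 0.607, 0.794, 0.0]
ft_force: [-0.4, 0.5, 0.2]
finger_gap: 0.0001
finger_force: 0.2
```

```bash
python3 - <<'E'
from h import *
rel()
for n in("side","top"):
    c=read_camera(n);P=pts(c); Q=T.inv().apply((P-O).reshape(-1,3)).reshape(P.shape)*1000
    h=cv2.cvtColor(c["color"],cv2.COLOR_RGB2HSV)
    m=(abs(Q[...,0]+47)<30)&(Q[...,1]>75)&(Q[...,1]<200)&(Q[...,2]>104)&(Q[...,2]<175)
    red=m&((h[...,0]<6)|(h[...,0]>172))&(h[...,1]>140)
    print(red.sum(),np.median(Q[red],0))
E
```

```text
t 5.83 tester mm [-47.2 151.4  86.3] tool axes in tester
 [[-0.002  1.    -0.   ]
 [ 1.     0.002  0.   ]
 [ 0.    -0.    -1.   ]] 
F [-0.3  0.6  0.2] gap 0.00013253532250359426 q [ 0.27 -0.18  1.91  0.    1.41  0.01]
14 [-48.65238482 169.04895539 112.24884197]
0 [nan nan nan]
  return _methods._mean(a, axis=axis, dtype=dtype,
  ret = um.true_divide(
```

Emit:
jog_arm(steps=[[0, 0, 0, -0.1, 0, 0, -1], [0, 0, 0, 0, 0, -0.2, 0.05], [0, 0, 0, -0.1, 0, -0.2, 0.05], [0, 0, 0, -0.25, -0.02, 0, 0.05], [0, 0, 0, -0.25, -0.03, 0, 0.05], [0, 0, 0, -0.25, 0, 0, 0.05], [0, 0, 0, -0.06, 0, 0, 0.05], [0, 0, 0, 0, 0, 0, 0.05]])

```text
t: 6.6
tcp_pos: [0.5227, 0.0123, 0.146]
orientation: [-0.0, 0.609, 0.793, -0.0]
ft_force: [0.0, 1.3, 0.7]
finger_gap: 0.0447
finger_force: 0.0
```

```bash
python3 - <<'E'
from h import *
to(-55,0,78)
E
```

```text
t 6.6 tester mm [-54.9  -2.5 146. ] tool axes in tester
 [[ 0.002  1.    -0.001]
 [ 1.    -0.002  0.   ]
 [ 0.    -0.001 -1.   ]] 
F [0.4 1.3 0.7] gap 0.0447051855923845 q [-0.03 -0.2   1.83  0.    1.51 -0.29]
shift in tool units [ 0.017 -0.001  0.453]
```

Emit:
jog_arm(steps=[[0, 0, 0, 0, 0, 0.12, 0.05], [0, 0, 0, 0, 0, 0.13, 0.05], [0, 0, 0, 0, 0, 0.1, 0.05], [0, 0, 0, 0, 0, 0.06, 0.05], [0, 0, 0, 0, 0, 0.02, 0.05], [0, 0, 0, 0, 0, 0, 0.05]])

```text
t: 7.1
tcp_pos: [0.5222, 0.015, 0.0815]
orientation: [-0.0, 0.607, 0.794, -0.0]
ft_force: [0.3, -0.7, -0.1]
finger_gap: 0.0446
finger_force: 0.0
```

```bash
python3 - <<'E'
from h import *
rel()
c=read_camera("side");save(c,"side4.png",(190,120,320,230),6)
E
```

```text
t 7.1 tester mm [-54.6   0.2  81.5] tool axes in tester
 [[-0.002  1.    -0.001]
 [ 1.     0.002  0.   ]
 [ 0.    -0.001 -1.   ]] 
F [ 0.1 -0.8 -0.1] gap 0.04459566165664366 q [-0.02 -0.16  1.91  0.    1.4  -0.29]
```

View pics/side4.png

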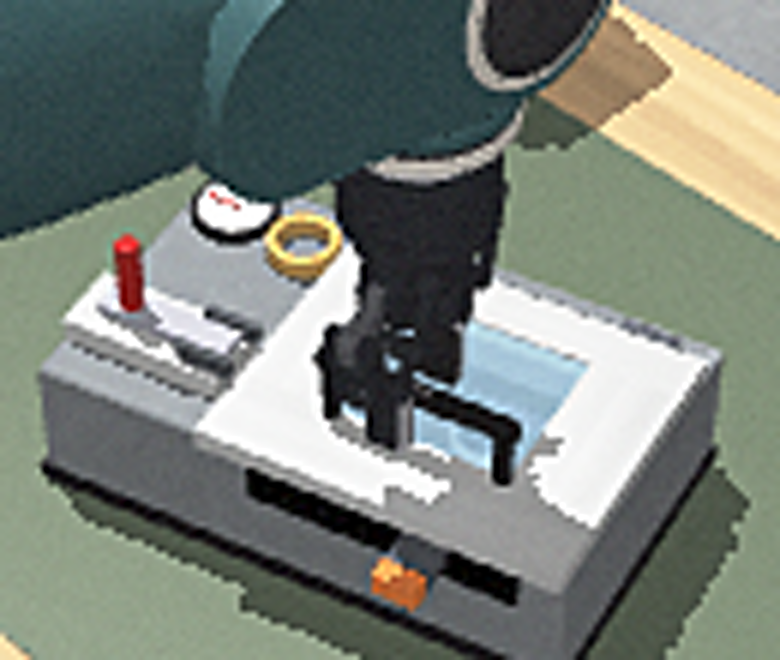

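The front finger at (385,430) and the rear finger straddle the bar. The bolt at (125,275) is retracted and its tongue ends at (240,345), off the lid. Now I'll close.

Emit:
jog_arm(steps=[[0, 0, 0, 0, 0, 0.03, 0.05], [0, 0, 0, 0, 0, 0, -1], [0, 0, 0, 0, 0, 0, -1], [0, 0, 0, 0, 0, 0, -1], [0, 0, 0, 0, 0, 0, -1], [0, 0, 0, 0, 0, 0, -1]])

```text
t: 7.65
tcp_pos: [0.5235, 0.0145, 0.078]
orientation: [0.001, 0.608, 0.794, 0.001]
ft_force: [8.0, 3.2, -1.7]
finger_gap: 0.0096
finger_force: 58.6
```

```bash
python3 - <<'E'
from h import *
rel()
E
```

```text
t 7.65 tester mm [-53.5  -0.6  78. ] tool axes in tester
 [[-0.001  1.     0.003]
 [ 1.     0.001 -0.   ]
 [-0.     0.003 -1.   ]] 
F [ 8.5  1.  -1.7] gap 0.009629658122674918 q [-0.02 -0.16  1.91  0.    1.39 -0.29]
```

Emit:
jog_arm(steps=[[0, 0, 0, 0, 0.008, 0, -1], [0, 0, 0, 0, 0.002, -0.01, -1], [0, 0, 0, 0, 0.004, -0.01, -1], [0, 0, 0, 0, 0.004, -0.01, -1]])

```text
t: 7.98
tcp_pos: [0.5246, 0.0149, 0.0813]
orientation: [-0.001, 0.608, 0.794, -0.001]
ft_force: [-1.7, -1.8, -7.8]
finger_gap: 0.0099
finger_force: 58.5
```

```bash
python3 -c "
from h import *
rel()"
```

```text
t 7.98 tester mm [-52.3  -0.5  81.3] tool axes in tester
 [[-0.001  1.    -0.002]
 [ 1.     0.001  0.   ]
 [ 0.    -0.002 -1.   ]] 
F [-2.1 -1.3 -7.8] gap 0.009922709535755879 q [-0.02 -0.16  1.9  -0.    1.4  -0.28]
```

Emit:
jog_arm(steps=[[0, 0, 0, 0, 0.004, -0.01, -1], [0, 0, 0, 0, 0.004, -0.01, -1]])

```text
t: 8.15
tcp_pos: [0.5259, 0.0152, 0.0845]
orientation: [-0.001, 0.608, 0.794, -0.001]
ft_force: [-3.3, -1.4, -8.4]
finger_gap: 0.0097
finger_force: 58.5
```

Emit:
jog_arm(steps=[[0, 0, 0, 0, 0.003, -0.008, -1]])

```text
t: 8.23
tcp_pos: [0.5264, 0.0153, 0.0859]
orientation: [-0.0, 0.608, 0.794, -0.0]
ft_force: [-3.3, -2.5, -9.0]
finger_gap: 0.0093
finger_force: 58.4
```

Emit:
jog_arm(steps=[[0, 0, 0, 0, 0.003, -0.008, -1]])

```text
t: 8.32
tcp_pos: [0.5269, 0.0155, 0.0871]
orientation: [-0.0, 0.608, 0.794, -0.0]
ft_force: [-3.8, -2.5, -9.5]
finger_gap: 0.0096
finger_force: 58.3
```

Emit:
jog_arm(steps=[[0, 0, 0, 0, 0.002, -0.006, -1]])

```text
t: 8.4
tcp_pos: [0.5274, 0.0156, 0.0881]
orientation: [-0.0, 0.608, 0.794, -0.0]
ft_force: [-2.0, -2.0, -10.7]
finger_gap: 0.0096
finger_force: 58.2
```

Emit:
jog_arm(steps=[[0, 0, 0, 0, 0.002, -0.006, -1]])

```text
t: 8.48
tcp_pos: [0.5278, 0.0157, 0.089]
orientation: [-0.0, 0.608, 0.794, -0.0]
ft_force: [-0.8, -2.0, -11.6]
finger_gap: 0.0097
finger_force: 58.2
```

Emit:
jog_arm(steps=[[0, 0, 0, 0, 0.002, -0.006, -1]])

```text
t: 8.57
tcp_pos: [0.5283, 0.0158, 0.0902]
orientation: [0.0, 0.608, 0.794, 0.0]
ft_force: [-1.5, -0.2, -7.4]
finger_gap: 0.0102
finger_force: 58.3
```

```bash
cat >> h.py <<'E'
def lid():
    for n in("side","top"):
        c=read_camera(n);P=pts(c);Q=T.inv().apply((P-O).reshape(-1,3)).reshape(P.shape)*1000
        m=(Q[...,0]>-94)&(Q[...,0]<65)&(abs(Q[...,1])<94)&(Q[...,2]>86)&(Q[...,2]<118)&(c["color"].min(-1)>150)
        p=Q[m]; A=np.c_[p[:,0]-75,np.ones(len(p))]
        k=np.ones(len(p),bool)
        for _ in range(4):
            s=np.linalg.lstsq(A[k],p[k,2],rcond=None)[0]; k=abs(A@s-p[:,2])<4
        print(n,k.sum(),"angle",-s[0],"z at hinge",s[1])
E
python3 -c "
from h import *
rel();lid()"
```

```text
t 8.57 tester mm [-48.6  -0.5  90.2] tool axes in tester
 [[-0.001  1.     0.   ]
 [ 1.     0.001 -0.   ]
 [-0.     0.    -1.   ]] 
F [-1.5  0.2 -7.4] gap 0.010222192596729176 q [-0.02 -0.16  1.89  0.    1.41 -0.28]
side 1264 angle 0.09358088320647724 z at hinge 91.99766293808356
top 210 angle 0.09384842952000333 z at hinge 92.64377955526874
```

Emit:
jog_arm(steps=[[0, 0, 0, 0, 0.002, -0.006, -1]])

```text
t: 8.75
tcp_pos: [0.5287, 0.0159, 0.0911]
orientation: [0.0, 0.608, 0.794, 0.0]
ft_force: [1.9, -0.7, -8.3]
finger_gap: 0.0098
finger_force: 58.3
```

Emit:
jog_arm(steps=[[0, 0, 0, 0, 0.002, -0.006, -1]])

```text
t: 8.83
tcp_pos: [0.5288, 0.016, 0.0916]
orientation: [0.0, 0.608, 0.794, 0.0]
ft_force: [4.4, -1.6, -19.5]
finger_gap: 0.0099
finger_force: 58.2
```

Emit:
jog_arm(steps=[[0, 0, 0, 0, 0.002, -0.006, -1]])

```text
t: 8.92
tcp_pos: [0.5288, 0.016, 0.0918]
orientation: [-0.0, 0.608, 0.794, -0.0]
ft_force: [6.5, -2.1, -27.0]
finger_gap: 0.0099
finger_force: 58.1
```

Emit:
jog_arm(steps=[[0, 0, 0, 0, -0.002, 0.01, -1], [0, 0, 0, 0, 0, 0, -1]])

```text
t: 9.08
tcp_pos: [0.5287, 0.016, 0.0913]
orientation: [0.0, 0.608, 0.794, 0.0]
ft_force: [0.9, 0.1, -10.2]
finger_gap: 0.0097
finger_force: 59.7
```

Emit:
jog_arm(steps=[[0, 0, 0, 0, 0, 0, 0.05], [0, 0, 0, 0, 0, 0, 0.05], [0, 0, 0, 0, 0, 0, 0.05], [0, 0, 0, 0, 0, 0, 0.05]])

```text
t: 9.42
tcp_pos: [0.529, 0.016, 0.0919]
orientation: [0.0, 0.608, 0.794, 0.0]
ft_force: [-0.2, 0.3, 0.4]
finger_gap: 0.045
finger_force: 0.0
```

Emit:
jog_arm(steps=[[0, 0, 0, 0, 0, -0.1, 0.05], [0, 0, 0, 0, 0, -0.2, 0.05], [0, 0, 0, 0, 0, -0.2, 0.05], [0, 0, 0, 0, 0, -0.1, 0.05]])

```text
t: 9.75
tcp_pos: [0.5295, 0.016, 0.1852]
orientation: [0.002, 0.608, 0.794, 0.001]
ft_force: [-0.4, -0.4, 0.5]
finger_gap: 0.045
finger_force: 0.0
```

```bash
python3 - <<'E'
from h import *
to(-160,-26,160)
lid()
for n in("side","top"):
    c=read_camera(n);P=pts(c);Q=T.inv().apply((P-O).reshape(-1,3)).reshape(P.shape)*1000
    h=cv2.cvtColor(c["color"],cv2.COLOR_RGB2HSV)
    m=(abs(Q[...,0]+115)<30)&(abs(Q[...,1])<80)&(Q[...,2]>40)&(Q[...,2]<90)&(h[...,0]>3)&(h[...,0]<19)&(h[...,1]>150)&(h[...,2]>90)
    p=Q[m];print(n,len(p),np.median(p,0).round(1),np.percentile(p,5,0).round(),np.percentile(p,95,0).round())
E
```

```text
t 9.75 tester mm [-47.4  -0.7 185.2] tool axes in tester
 [[-0.001  1.     0.004]
 [ 1.     0.001 -0.001]
 [-0.001  0.004 -1.   ]] 
F [-0.5 -0.3  0.5] gap 0.04501018813203722 q [-0.02 -0.2   1.77  0.    1.57 -0.28]
shift in tool units [-0.167 -0.752  0.165]
side 1490 angle 0.10490376847318264 z at hinge 91.83871525979924
top 341 angle 0.10344787278529356 z at hinge 91.78233662639884
side 45 [-120.3  -25.    71.4] [-125.  -36.   60.] [-112.  -14.   77.]
  return _methods._mean(a, axis=axis, dtype=dtype,
  ret = um.true_divide(
Traceback (most recent call last):
IndexError: index -1 is out of bounds for axis 0 with size 0
```

Emit:
jog_arm(steps=[[0, 0, 0, -0.05, -0.25, 0, -1], [0, 0, 0, -0.06, -0.25, 0, -1], [0, 0, 0, -0.05, -0.25, 0, -1], [0, 0, 0.0577, 0, 0, 0, -1], [0, 0, 0.0577, 0, 0, 0, -1], [0, 0, 0.0577, 0, 0, 0, -1], [0, 0, 0.0577, 0, 0, 0, -1], [0, 0, 0.0577, 0, 0, 0, -1]])

```text
t: 10.62
tcp_pos: [0.4258, -0.0367, 0.1795]
orientation: [-0.001, 0.818, 0.575, -0.001]
ft_force: [0.4, 0.8, -0.0]
finger_gap: 0.0001
finger_force: 0.0
```

Emit:
jog_arm(steps=[[0, 0, 0.0577, 0, 0, 0, -1], [0, 0, 0.0577, 0, 0, 0, -1], [0, 0, 0.0577, 0, 0, 0, -1], [0, 0, 0.0577, 0, 0, 0, -1], [0, 0, 0.0577, 0, 0, 0, -1], [0, 0, 0.0577, 0, 0, 0, -1], [0, 0, 0.0577, 0, 0, 0, -1], [0, 0, 0.0577, 0, 0, 0, -1]])

```text
t: 11.28
tcp_pos: [0.4259, -0.0366, 0.1794]
orientation: [-0.0, 0.992, 0.129, -0.001]
ft_force: [-0.1, 0.9, -0.1]
finger_gap: -0.0001
finger_force: 0.0
```

```bash
python3 - <<'E'
from h import *
to(-160,-25,24)
E
```

```text
t 11.28 tester mm [-161.1  -24.5  179.4] tool axes in tester
 [[ 1.    -0.005 -0.002]
 [-0.005 -1.     0.001]
 [-0.002 -0.001 -1.   ]] 
F [ 0.2  0.9 -0.1] gap -9.94544394211056e-05 q [-0.15 -0.44  1.96  0.    1.62  1.17]
shift in tool units [0.009 0.004 1.036]
```

Emit:
jog_arm(steps=[[0, 0, 0, 0, 0, 0.2, -1], [0, 0, 0, 0, 0, 0.24, -1], [0, 0, 0, 0, 0, 0.24, -1], [0, 0, 0, 0, 0, 0.2, -1], [0, 0, 0, 0, 0, 0.1, -1], [0, 0, 0, 0, 0, 0.05, -1], [0, 0, 0, 0, 0, 0, -1]])

```text
t: 11.87
tcp_pos: [0.425, -0.0365, 0.0243]
orientation: [-0.001, 0.991, 0.132, -0.002]
ft_force: [0.1, 0.3, -1.1]
finger_gap: 0.0001
finger_force: 0.0
```

```bash
python3 - <<'E'
from h import *
rel()
c=read_camera("side");save(c,"side5.png",(190,130,320,240),6)
P=pts(c);Q=T.inv().apply((P-O).reshape(-1,3)).reshape(P.shape)*1000
m=(abs(Q[...,0]+161)<30)&(abs(Q[...,1]+25)<35)&(Q[...,2]>20)&(Q[...,2]<100)
p=Q[m];print(p[p[:,2].argsort()[:5]].round())
E
```

```text
t 11.87 tester mm [-161.9  -24.1   24.3] tool axes in tester
 [[ 1.     0.001 -0.003]
 [ 0.001 -1.     0.002]
 [-0.003 -0.002 -1.   ]] 
F [ 0.2  0.3 -1.1] gap 0.00011241049558061455 q [-0.15 -0.35  2.15 -0.    1.34  1.16]
[[-172.  -30.   62.]
 [-172.  -23.   63.]
 [-169.  -31.   63.]
 [-173.  -17.   64.]
 [-172.  -20.   65.]]
```

View pics/side5.png

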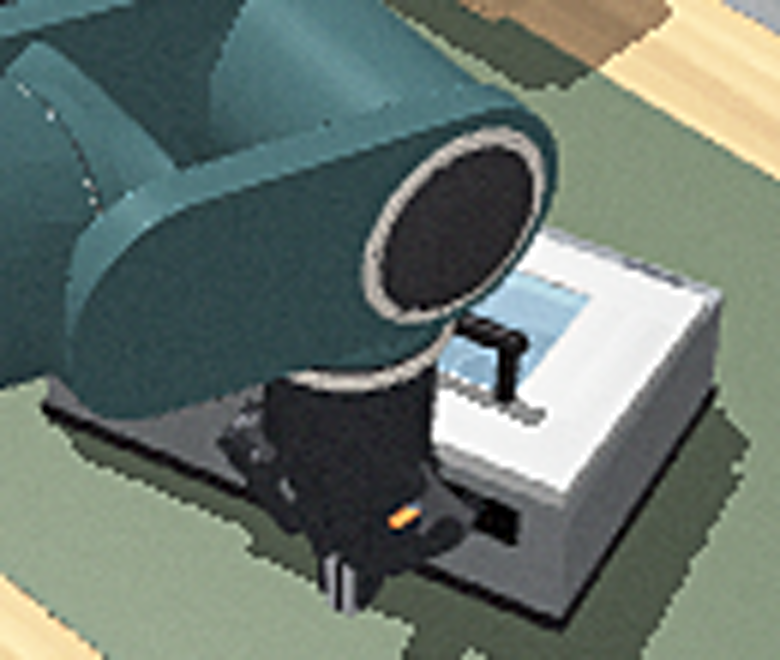

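The closed fingers end at about (343,605), directly ahead of the paddle, whose visible part is at (405,515). The lid has clearance.

Emit:
jog_arm(steps=[[0, 0, 0, 0.05, 0, 0.02, -1], [0, 0, 0, 0.05, 0, 0, -1], [0, 0, 0, 0.02, 0, 0, -1], [0, 0, 0, 0.01, 0, 0, -1], [0, 0, 0, 0.01, 0, 0, -1]])

```text
t: 12.33
tcp_pos: [0.4471, -0.031, 0.024]
orientation: [0.0, 0.991, 0.132, 0.0]
ft_force: [1.2, -0.4, 0.2]
finger_gap: 0.0
finger_force: 0.0
```

Emit:
jog_arm(steps=[[0, 0, 0, 0.01, 0, 0, -1], [0, 0, 0, 0.01, 0, 0, -1]])

```text
t: 12.5
tcp_pos: [0.4496, -0.0303, 0.0238]
orientation: [0.0, 0.991, 0.132, 0.0]
ft_force: [-0.0, -0.4, -0.2]
finger_gap: -0.0
finger_force: 0.0
```

Emit:
jog_arm(steps=[[0, 0, 0, 0.01, 0, 0, -1], [0, 0, 0, 0.01, 0, 0, -1]])

```text
t: 12.67
tcp_pos: [0.4525, -0.0296, 0.0238]
orientation: [0.0, 0.991, 0.132, 0.0]
ft_force: [-4.9, -0.5, 0.8]
finger_gap: 0.0002
finger_force: 2.5
```

Emit:
jog_arm(steps=[[0, 0, 0, 0.01, 0, 0, -1], [0, 0, 0, 0.01, 0, 0, -1], [0, 0, 0, 0.01, 0, 0, -1], [0, 0, 0, 0.01, 0, 0, -1]])

```text
t: 13.0
tcp_pos: [0.4582, -0.0281, 0.0237]
orientation: [0.0, 0.991, 0.132, -0.0]
ft_force: [-4.8, -1.1, 2.6]
finger_gap: 0.0
finger_force: 2.1
```

Emit:
jog_arm(steps=[[0, 0, 0, 0.01, 0, 0, -1], [0, 0, 0, 0.01, 0, 0, -1], [0, 0, 0, 0.007, 0, 0, -1]])

```text
t: 13.25
tcp_pos: [0.4622, -0.0269, 0.0237]
orientation: [-0.0, 0.991, 0.132, -0.0]
ft_force: [-3.2, -0.3, 1.8]
finger_gap: -0.0001
finger_force: 2.0
```

```bash
python3 -c "
from h import *
rel()"
```

```text
t 13.25 tester mm [-123.5  -24.6   23.7] tool axes in tester
 [[ 1.     0.001 -0.   ]
 [ 0.001 -1.     0.   ]
 [-0.    -0.    -1.   ]] 
F [-3.2  0.5  1.8] gap -0.00010332828113931235 q [-0.11 -0.26  2.08 -0.    1.32  1.19]
```

Emit:
jog_arm(steps=[[0, 0, 0, 0.007, 0, 0, -1], [0, 0, 0, 0.006, 0, 0, -1]])

```text
t: 13.42
tcp_pos: [0.4641, -0.0265, 0.0237]
orientation: [0.0, 0.991, 0.132, -0.0]
ft_force: [-3.8, -1.6, 2.1]
finger_gap: 0.0
finger_force: 2.0
```

Emit:
jog_arm(steps=[[0, 0, 0, 0.006, 0, 0, -1]])

```text
t: 13.5
tcp_pos: [0.4649, -0.0262, 0.0237]
orientation: [0.0, 0.991, 0.132, -0.0]
ft_force: [-3.7, -1.4, 2.1]
finger_gap: -0.0003
finger_force: 2.0
```

Emit:
jog_arm(steps=[[0, 0, 0, 0.006, 0, 0, -1]])

```text
t: 13.58
tcp_pos: [0.4658, -0.026, 0.0237]
orientation: [0.0, 0.991, 0.132, -0.0]
ft_force: [-3.7, -1.4, 2.6]
finger_gap: -0.0003
finger_force: 2.0
```

Emit:
jog_arm(steps=[[0, 0, 0, 0.006, 0, 0, -1]])

```text
t: 13.67
tcp_pos: [0.4666, -0.0257, 0.0237]
orientation: [0.0, 0.991, 0.132, -0.0]
ft_force: [-3.2, -1.8, 1.9]
finger_gap: 0.0
finger_force: 2.0
```

Emit:
jog_arm(steps=[[0, 0, 0, 0.006, 0, 0, -1]])

```text
t: 13.75
tcp_pos: [0.4672, -0.0256, 0.0236]
orientation: [0.0, 0.991, 0.132, -0.001]
ft_force: [-16.4, -4.7, 7.4]
finger_gap: 0.0002
finger_force: 8.0
```

Emit:
jog_arm(steps=[[0, 0, 0, 0.006, 0, 0, -1]])

```text
t: 13.83
tcp_pos: [0.4671, -0.0256, 0.0235]
orientation: [0.0, 0.991, 0.132, -0.002]
ft_force: [-23.6, -6.1, 12.5]
finger_gap: -0.0
finger_force: 12.3
```

Emit:
jog_arm(steps=[[0, 0, 0, 0.004, 0, 0, -1]])

```text
t: 13.92
tcp_pos: [0.4671, -0.0256, 0.0234]
orientation: [0.0, 0.991, 0.132, -0.002]
ft_force: [-28.3, -7.7, 15.0]
finger_gap: 0.0002
finger_force: 14.5
```

The paddle is at its end stop. I'll back off, rise, turn and go to the handle.

Emit:
jog_arm(steps=[[0, 0, 0, -0.03, 0, 0, -1], [0, 0, 0, -0.15, 0, 0, -1], [0, 0, 0, -0.1, 0, -0.1, -1], [0, 0, 0, 0, 0, -0.25, 0.05], [0, 0, 0, 0, 0, -0.25, 0.05], [0, 0, 0, 0, 0, -0.25, 0.05], [0, 0, 0, 0, 0, -0.25, 0.05]])

```text
t: 14.5
tcp_pos: [0.4283, -0.036, 0.1908]
orientation: [0.0, 0.991, 0.132, 0.001]
ft_force: [0.8, -0.2, -0.4]
finger_gap: 0.0449
finger_force: 0.0
```

Emit:
jog_arm(steps=[[0, 0, -0.0577, 0, 0, 0, 0.05], [0, 0, -0.0577, 0, 0, 0, 0.05], [0, 0, -0.0577, 0, 0, 0, 0.05], [0, 0, -0.0577, 0, 0, 0, 0.05], [0, 0, -0.0577, 0, 0, 0, 0.05], [0, 0, -0.0577, 0, 0, 0, 0.05], [0, 0, -0.0577, 0, 0, 0, 0.05]])

```text
t: 15.08
tcp_pos: [0.4288, -0.036, 0.1888]
orientation: [0.0, 0.848, 0.53, 0.001]
ft_force: [-0.9, -0.0, -0.2]
finger_gap: 0.0449
finger_force: 0.0
```

Emit:
jog_arm(steps=[[0, 0, -0.0577, 0, 0, 0, 0.05], [0, 0, -0.0577, 0, 0, 0, 0.05], [0, 0, -0.0577, 0, 0, 0, 0.05], [0, 0, -0.0577, 0, 0, 0, 0.05], [0, 0, -0.0577, 0, 0, 0, 0.05], [0, 0, -0.0577, 0, 0, 0, 0.05], [0, 0, 0, 0, 0, 0, 0.05]])

```text
t: 15.67
tcp_pos: [0.4287, -0.036, 0.1888]
orientation: [0.0, 0.605, 0.796, 0.0]
ft_force: [0.2, -0.2, 0.7]
finger_gap: 0.0449
finger_force: 0.0
```

```bash
python3 -c "
from h import *
to(-48.5,0,160);lid()"
```

```text
t 15.67 tester mm [-158.2  -24.6  188.8] tool axes in tester
 [[-0.008  1.     0.001]
 [ 1.     0.008 -0.   ]
 [-0.     0.001 -1.   ]] 
F [ 0.1 -0.2  0.7] gap 0.044855010389787675 q [-0.14 -0.44  1.94  0.    1.63 -0.41]
shift in tool units [0.159 0.732 0.192]
side 1286 angle 0.1042650101135131 z at hinge 91.85022563497776
top 861 angle 0.10222174207981419 z at hinge 91.88648238216797
```

Emit:
jog_arm(steps=[[0, 0, 0, 0.06, 0.24, 0, 0.05], [0, 0, 0, 0.06, 0.25, 0, 0.05], [0, 0, 0, 0.04, 0.24, 0, 0.05], [0, 0, 0, 0, 0, 0.2, 0.05], [0, 0, 0, 0, 0, 0.2, 0.05], [0, 0, 0, 0, 0, 0.15, 0.05], [0, 0, 0, 0, 0, 0.07, 0.05], [0, 0, 0, 0, 0, 0, 0.05]])

```text
t: 16.43
tcp_pos: [0.5268, 0.0158, 0.0934]
orientation: [-0.001, 0.609, 0.793, -0.001]
ft_force: [-0.3, 0.5, 0.4]
finger_gap: 0.0449
finger_force: 0.0
```

```bash
python3 -c "
from h import *
to(-48.5,0,91)"
```

```text
t 16.43 tester mm [-50.   -0.2  93.4] tool axes in tester
 [[ 0.001  1.    -0.003]
 [ 1.    -0.001  0.001]
 [ 0.001 -0.003 -1.   ]] 
F [-0.2  0.6  0.4] gap 0.04487208046972067 q [-0.02 -0.16  1.88  0.    1.42 -0.28]
shift in tool units [0.001 0.01  0.016]
```

Emit:
jog_arm(steps=[[0, 0, 0, 0, 0.01, 0.01, 0.05], [0, 0, 0, 0, 0, 0, -1], [0, 0, 0, 0, 0, 0, -1], [0, 0, 0, 0, 0, 0, -1], [0, 0, 0, 0, 0, 0, -1], [0, 0, 0, 0, 0, 0, -1]])

```text
t: 16.93
tcp_pos: [0.5287, 0.0157, 0.0954]
orientation: [-0.0, 0.608, 0.794, -0.001]
ft_force: [-10.8, -2.9, 7.1]
finger_gap: 0.0094
finger_force: 58.8
```

```bash
cat > arc.py <<'E'
from h import *
import sys
rel()
th0,th1,n=map(float,sys.argv[1:4]); n=int(n); L=.0495; K_=.35
def pose(th):
    f=.1300*np.cos(th)-.048*np.sin(th); u=.13*np.sin(th)+.048*np.cos(th)
    phi=K_*(th-.105); bar=np.array([.075-f,.08+u]); z=np.array([-np.sin(phi),-np.cos(phi)])
    return bar+L*z,phi
th=np.linspace(th0,th1,n+1)
for a,b in zip(th[:-1],th[1:]):
    (p,f),(q,g)=pose(a),pose(b); d=q-p
    # tool axes in (x,z): y=(cos,-sin), z=(-sin,-cos)
    print("[%.4f,0,0,0,%.3f,%.3f,-1]"%((g-f)/np.radians(120),(d@[np.cos(f),-np.sin(f)])/.15,(d@[-np.sin(f),-np.cos(f)])/.15))
E
python3 arc.py .105 .42 8
```

```text
t 16.93 tester mm [-48.2  -0.7  95.4] tool axes in tester
 [[-0.001  1.    -0.001]
 [ 1.     0.001 -0.   ]
 [-0.    -0.001 -1.   ]] 
F [-11.2   0.    7.1] gap 0.009425190949926733 q [-0.02 -0.16  1.88 -0.    1.42 -0.28]
[0.0066,0,0,0,0.012,-0.032,-1]
[0.0066,0,0,0,0.013,-0.032,-1]
[0.0066,0,0,0,0.014,-0.031,-1]
[0.0066,0,0,0,0.015,-0.031,-1]
[0.0066,0,0,0,0.015,-0.030,-1]
[0.0066,0,0,0,0.016,-0.030,-1]
[0.0066,0,0,0,0.017,-0.029,-1]
[0.0066,0,0,0,0.018,-0.029,-1]
```

Emit:
jog_arm(steps=[[0, 0, 0, 0, -0.004, -0.01, -1], [0.0066, 0, 0, 0, 0.01, -0.02, -1], [0.0066, 0, 0, 0, 0.012, -0.032, -1]])

```text
t: 17.18
tcp_pos: [0.5311, 0.0165, 0.1033]
orientation: [-0.009, 0.608, 0.794, -0.012]
ft_force: [-2.5, -3.9, -7.2]
finger_gap: 0.0097
finger_force: 59.3
```

Emit:
jog_arm(steps=[[0.0066, 0, 0, 0, 0.014, -0.031, -1], [0.0066, 0, 0, 0, 0.015, -0.031, -1]])

```text
t: 17.35
tcp_pos: [0.5356, 0.0177, 0.1128]
orientation: [-0.018, 0.607, 0.794, -0.024]
ft_force: [-9.8, -5.3, -5.0]
finger_gap: 0.0096
finger_force: 59.6
```

```bash
python3 -c "
from h import *
rel()"
```

```text
t 17.35 tester mm [-41.   -0.7 112.8] tool axes in tester
 [[-0.001  0.998 -0.06 ]
 [ 1.     0.001 -0.   ]
 [-0.    -0.06  -0.998]] 
F [-10.9  -2.6  -5. ] gap 0.009641817863767811 q [-0.   -0.11  1.81 -0.02  1.5  -0.27]
```

```bash
sed -i 's/L=.0495/L=.046/' arc.py; python3 arc.py .253 1.413 20
```

```text
t 17.35 tester mm [-41.   -0.7 112.8] tool axes in tester
 [[-0.001  0.998 -0.06 ]
 [ 1.     0.001 -0.   ]
 [-0.    -0.06  -0.998]] 
F [-10.9  -2.6  -5. ] gap 0.009641817863767811 q [-0.   -0.11  1.81 -0.02  1.5  -0.27]
[0.0097,0,0,0,0.023,-0.045,-1]
[0.0097,0,0,0,0.025,-0.044,-1]
[0.0097,0,0,0,0.027,-0.042,-1]
[0.0097,0,0,0,0.028,-0.041,-1]
[0.0097,0,0,0,0.030,-0.040,-1]
[0.0097,0,0,0,0.031,-0.038,-1]
[0.0097,0,0,0,0.033,-0.037,-1]
[0.0097,0,0,0,0.034,-0.036,-1]
[0.0097,0,0,0,0.035,-0.034,-1]
[0.0097,0,0,0,0.037,-0.032,-1]
[0.0097,0,0,0,0.038,-0.031,-1]
[0.0097,0,0,0,0.039,-0.029,-1]
[0.0097,0,0,0,0.040,-0.027,-1]
[0.0097,0,0,0,0.041,-0.026,-1]
[0.0097,0,0,0,0.042,-0.024,-1]
[0.0097,0,0,0,0.043,-0.022,-1]
[0.0097,0,0,0,0.043,-0.020,-1]
[0.0097,0,0,0,0.044,-0.018,-1]
[0.0097,0,0,0,0.045,-0.016,-1]
[0.0097,0,0,0,0.045,-0.014,-1]
```

Emit:
jog_arm(steps=[[0.0097, 0, 0, 0, 0.019, -0.045, -1], [0.0097, 0, 0, 0, 0.025, -0.044, -1], [0.0097, 0, 0, 0, 0.027, -0.042, -1], [0.0097, 0, 0, 0, 0.028, -0.041, -1]])

```text
t: 17.68
tcp_pos: [0.552, 0.0221, 0.138]
orientation: [-0.043, 0.606, 0.792, -0.056]
ft_force: [-13.6, -6.4, 1.4]
finger_gap: 0.0095
finger_force: 59.0
```

```bash
cat >> h.py <<'E'
def th(L=.046):
    p,A=rel(); b=p-L*A[:,2]; f=.075-b[0];u=b[2]-.08
    print("r",np.hypot(f,u),"theta",np.arctan2(u,f)-np.arctan2(48,130),"F radial/tang",end=" ")
    F=T.inv().apply(telemetry.state()["ft_force"]); r=np.hypot(f,u); e=np.array([-f,u])/r
    print(F[[0,2]]@e, F[[0,2]]@[e[1],-e[0]])
E
python3 -c "
from h import *
th()"
```

```text
t 17.68 tester mm [-24.   -0.7 138. ] tool axes in tester
 [[-0.001  0.99  -0.141]
 [ 1.     0.001 -0.   ]
 [-0.    -0.141 -0.99 ]] 
F [-14.8  -2.7   1.4] gap 0.009501168800917836 q [ 0.01 -0.03  1.69 -0.04  1.61 -0.25]
r 0.138856160754807 theta 0.48823486000597305 F radial/tang 10.959368539451066 -10.118902671935793
```

Emit:
jog_arm(steps=[[0.0097, 0, 0, 0, 0.027, -0.045, -1], [0.0097, 0, 0, 0, 0.03, -0.04, -1], [0.0097, 0, 0, 0, 0.033, -0.037, -1], [0.0097, 0, 0, 0, 0.034, -0.036, -1]])

```text
t: 18.02
tcp_pos: [0.574, 0.028, 0.1586]
orientation: [-0.067, 0.604, 0.789, -0.088]
ft_force: [-10.9, -5.7, 2.8]
finger_gap: 0.0094
finger_force: 58.6
```

Emit:
jog_arm(steps=[[0.0097, 0, 0, 0, 0.034, -0.035, -1], [0.0097, 0, 0, 0, 0.036, -0.033, -1]])

```text
t: 18.18
tcp_pos: [0.5862, 0.0313, 0.1664]
orientation: [-0.079, 0.603, 0.787, -0.104]
ft_force: [-10.8, -5.1, 3.2]
finger_gap: 0.0091
finger_force: 58.5
```

```bash
python3 -c "
from h import *
th()"
```

```text
t 18.18 tester mm [ 11.4  -0.7 166.4] tool axes in tester
 [[-0.001  0.966 -0.259]
 [ 1.     0.001 -0.001]
 [-0.001 -0.259 -0.966]] 
F [-11.7  -2.1   3.2] gap 0.009083430459049661 q [ 0.04  0.12  1.51 -0.06  1.77 -0.23]
r 0.14071675918110219 theta 0.8410375044549353 F radial/tang 7.323068953261339 -9.716607907630294
```

Emit:
jog_arm(steps=[[0.0097, 0, 0, 0, 0.038, -0.034, -1], [0.0097, 0, 0, 0, 0.039, -0.03, -1], [0.0097, 0, 0, 0, 0.04, -0.028, -1], [0.0097, 0, 0, 0, 0.041, -0.026, -1]])

```text
t: 18.52
tcp_pos: [0.6133, 0.0386, 0.1773]
orientation: [-0.103, 0.599, 0.782, -0.135]
ft_force: [-9.7, -4.3, 9.7]
finger_gap: 0.0094
finger_force: 58.6
```

Emit:
jog_arm(steps=[[0.0097, 0, 0, 0, 0.042, -0.024, -1], [0.0097, 0, 0, 0, 0.043, -0.022, -1]])

```text
t: 18.68
tcp_pos: [0.6273, 0.0424, 0.18]
orientation: [-0.115, 0.597, 0.78, -0.151]
ft_force: [-8.2, -4.6, 13.4]
finger_gap: 0.0095
finger_force: 58.8
```

```bash
python3 -c "
from h import *
th()
c=read_camera('side');save(c,'side6.png',(190,60,320,220),4)"
```

```text
t 18.68 tester mm [ 54.   -0.7 180. ] tool axes in tester
 [[-0.001  0.928 -0.372]
 [ 1.     0.    -0.001]
 [-0.001 -0.372 -0.928]] 
F [-9.1 -2.3 13.4] gap 0.00946755414080625 q [ 0.07  0.28  1.31 -0.08  1.92 -0.21]
r 0.1427713777730342 theta 1.189993587657208 F radial/tang 13.64191455715532 -8.734895851591638
```

View pics/side6.png

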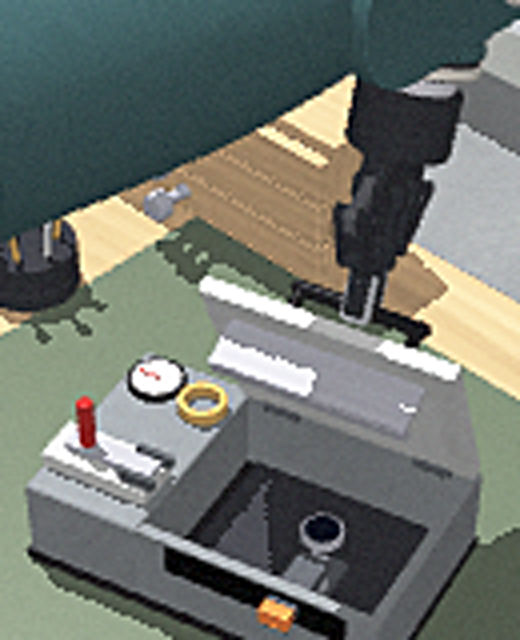

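The lid is open to about 1.2 rad, with the gripper on the bar at (370,310) and the bystanders untouched. I'll continue to about 1.48 rad.

Emit:
jog_arm(steps=[[0.0097, 0, 0, 0, 0.042, -0.028, -1], [0.0097, 0, 0, 0, 0.044, -0.02, -1], [0.0097, 0, 0, 0, 0.045, -0.018, -1]])

```text
t: 18.98
tcp_pos: [0.6484, 0.0481, 0.1807]
orientation: [-0.133, 0.593, 0.775, -0.175]
ft_force: [-6.8, -5.4, 7.6]
finger_gap: 0.0094
finger_force: 60.9
```

Emit:
jog_arm(steps=[[0.0097, 0, 0, 0, 0.045, -0.015, -1], [0.0097, 0, 0, 0, 0.04, -0.013, -1], [0, 0, 0, 0, 0, 0, -1]])

```text
t: 19.23
tcp_pos: [0.6624, 0.0519, 0.179]
orientation: [-0.145, 0.59, 0.771, -0.19]
ft_force: [2.6, -2.8, 12.5]
finger_gap: 0.0091
finger_force: 61.2
```

```bash
python3 -c "
from h import *
th()"
```

```text
t 19.23 tester mm [ 90.3  -0.7 179. ] tool axes in tester
 [[-0.001  0.886 -0.464]
 [ 1.     0.    -0.002]
 [-0.001 -0.464 -0.886]] 
F [ 1.8 -3.4 12.5] gap 0.009118615445505742 q [ 0.08  0.43  1.15 -0.1   2.03 -0.2 ]
r 0.14445497120158646 theta 1.4735280070987389 F radial/tang 12.597806791552138 -1.4168887024975267
```

Emit:
jog_arm(steps=[[0, 0, 0, 0, 0, -0.008, -1], [0, 0, 0, 0, 0, 0, -0.4], [0, 0, 0, 0, 0, 0, -0.4], [0, 0, 0, 0, 0, 0, -0.4], [0, 0, 0, 0, 0, 0, -0.4]])

```text
t: 19.65
tcp_pos: [0.6614, 0.0521, 0.1779]
orientation: [-0.145, 0.59, 0.771, -0.19]
ft_force: [0.8, 0.2, 0.1]
finger_gap: 0.026
finger_force: 0.0
```

```bash
python3 -c "
from h import *
th()"
```

```text
t 19.65 tester mm [ 89.4  -0.2 177.9] tool axes in tester
 [[-0.001  0.886 -0.464]
 [ 1.     0.001 -0.   ]
 [ 0.    -0.464 -0.886]] 
F [ 0.8 -0.1  0.1] gap 0.025964764491692834 q [ 0.08  0.43  1.16 -0.09  2.03 -0.2 ]
r 0.1431536785302896 theta 1.469478367535404 F radial/tang 0.3258034293999004 0.7695943336886671
```

No contact force now. I'll retract along the tool axis.

Emit:
jog_arm(steps=[[0, 0, 0, 0, 0, -0.05, -0.4], [0, 0, 0, 0, 0, -0.1, -0.4], [0, 0, 0, 0, 0, -0.15, -0.4], [0, 0, 0, 0, 0, -0.2, -0.4], [0, 0, 0, 0, 0, -0.2, -0.4], [0, 0, 0, 0, 0, -0.1, -0.4], [0, 0, 0, 0, 0, 0, -0.4]])

```text
t: 20.23
tcp_pos: [0.7164, 0.0669, 0.2878]
orientation: [-0.143, 0.59, 0.772, -0.188]
ft_force: [0.1, -0.6, -0.7]
finger_gap: 0.0258
finger_force: 0.0
```

```bash
python3 -c "
from h import *
rel()
c=read_camera('side');save(c,'side7.png',(150,40,350,240),3)
P=pts(c);Q=T.inv().apply((P-O).reshape(-1,3)).reshape(P.shape)*1000
m=(abs(Q[...,1])<90)&(Q[...,2]>120)&(Q[...,2]<250)&(abs(Q[...,0]-70)<60)&(c['color'].min(-1)>95)
p=Q[m]
k=np.ones(len(p),bool);A=np.c_[p[:,2]-80,np.ones(len(p))]
for _ in range(5):
    s=np.linalg.lstsq(A[k],p[k,0],rcond=None)[0];k=abs(A@s-p[:,0])<6
print(k.sum(),s,'lid angle',np.pi/2+np.arctan(s[0]),p[k].max(0))
"
```

```text
t 20.23 tester mm [ 1.464e+02 -2.000e-01  2.878e+02] tool axes in tester
 [[-0.001  0.888 -0.459]
 [ 1.     0.001 -0.001]
 [-0.001 -0.459 -0.888]] 
F [-0.  -0.6 -0.7] gap 0.025824298812412407 q [ 0.09  0.55  0.81 -0.1   2.25 -0.22]
730 [-0.24837977 87.8519384 ] lid angle 1.3273431622399983 [ 80.51291133  89.60685652 239.63516133]
```

View pics/side7.png

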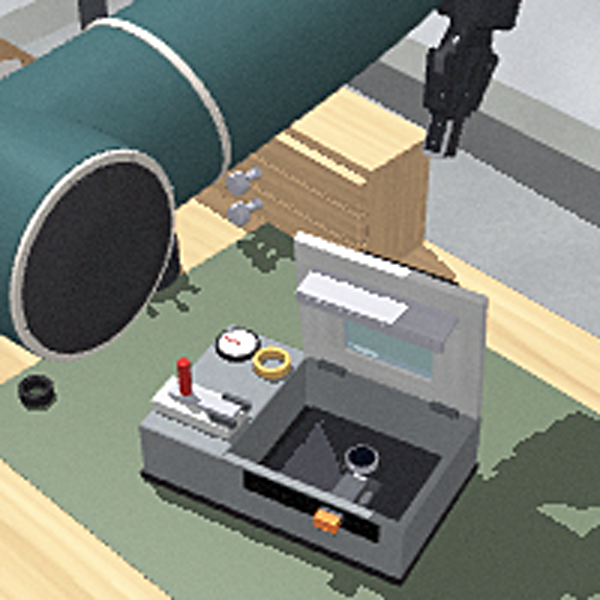

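The lid stands steep and free of the gripper, with its top edge running (295,235)–(485,300), and the bystanders are in place. The plane fit includes the underside pad, so I'll check the angle from the top edge and the outer strips.

```bash
python3 -c "
from h import *
for n in('side','top'):
    c=read_camera(n)
    P=pts(c);Q=T.inv().apply((P-O).reshape(-1,3)).reshape(P.shape)*1000
    for lo,hi in((80,97),(-97,-80),(-60,60)):
        for z in range(110,270,20):
            m=(Q[...,1]>lo)&(Q[...,1]<hi)&(abs(Q[...,2]-z)<10)&(Q[...,0]>0)&(Q[...,0]<130)
            if m.sum()>3: print(n,lo,z,m.sum(),np.median(Q[m],0).round(1),Q[m][:,2].max().round())
"
```

```text
side 80 110 21 [ 74.1  88.8 109.9] 120.0
side 80 130 23 [ 72.6  87.7 131.3] 140.0
side 80 150 20 [ 70.3  92.7 149. ] 160.0
side 80 210 12 [ 62.7  91.5 211.4] 219.0
side 80 230 26 [ 60.7  88.8 230.2] 240.0
side 80 250 32 [ 60.6  87.8 250.3] 255.0
side -97 110 22 [ 74.3 -88.6 108.5] 119.0
side -97 130 26 [ 72.1 -89.3 130.7] 139.0
side -97 150 23 [ 70.5 -88.4 150.3] 160.0
side -97 170 24 [ 66.6 -89.  171.4] 179.0
side -97 190 26 [ 64.8 -89.2 190.8] 199.0
side -97 210 27 [ 62.4 -89.5 210.4] 219.0
side -97 230 25 [ 60.6 -88.3 229.8] 239.0
side -97 250 38 [ 60.3 -88.3 250.2] 255.0
side -60 110 170 [ 7.480e+01 -1.000e-01  1.109e+02] 120.0
side -60 130 167 [ 75.4  -0.8 130.7] 140.0
side -60 150 154 [ 73.    1.1 150.8] 160.0
side -60 170 12 [ 68.9  -3.4 161.8] 165.0
side -60 210 151 [ 23.3   0.8 215.2] 220.0
side -60 230 562 [ 47.3  -1.8 225. ] 240.0
side -60 250 236 [ 60.4  -3.4 250. ] 257.0
top -97 190 5 [ 65.2 -90.2 189.4] 199.0
top -97 210 5 [ 61.5 -88.3 213.8] 220.0
top -97 230 4 [ 60.8 -88.8 227.5] 237.0
top -97 250 25 [ 63.3 -89.1 250.8] 257.0
top -60 210 20 [ 83.9 -52.7 216. ] 220.0
top -60 230 66 [ 41.8 -50.6 223.8] 240.0
top -60 250 23 [ 62.9 -51.5 251.7] 255.0
```

```bash
python3 -c "
from bench import ctrl
print(ctrl.finish_job())"
```

```text
the job is handed in; nothing more can be done
None
```

The job is handed in: bolt back, lid rested at its catch, paddle pushed in to its stop, and lid left standing at about 1.45 rad with the gripper clear; at the paddle's stop I pushed harder than intended, with a reading of about 29 N along the push (about 33 N in total) against its 30 N limit.

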